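# Open up the carton lane for restocking

### The arm

A 6-joint arm with a two-finger parallel gripper is mounted at the origin on the work surface. World frame = base frame: x ahead of the robot, y to its left, z up, the work surface at z = 0. Lengths are in m, angles in degrees, forces in N, time in s.
With the tool pointing down it reaches from about 0.325 to 0.925 m from the base axis. Payload 3.1 kg.
Tool frame: the origin (TCP) lies midway between the tips of the shut fingers; the grasp point (between the pads) lies 19 mm behind it; z points along the fingers, y is the line along which they close (so a half turn about z gives the same grasp; the last joint's range is limited). The gripper opens to 85 mm and grips with 20 to 120 N. Pads are 22 mm wide; open, the fingers measure 114 mm over their backs; the gripper's body (76 mm by 85 mm) begins 54 mm behind the grasp point. The pads swing forward as they close: fully open they stand 13 mm farther back than shut.
Start: joints at [69.202, 12.427, 92.441, -0, 75.132, -6.429], TCP at [0.155, 0.605, 0.231] pointing down, gripper open.
Joint ranges: [-157.48, 157.48], [-44.54, 120.13], [17.64, 146.25], [-64.5, 244.5], [7.68, 150.69], [-147.95, 147.95]. Speed limits (degrees/s): [159.86, 159.86, 180, 180, 180, 180].

### API

Orientations are given as a 3x3 rotation matrix whose columns are the frame's x, y, z axes.
In Python, from bench import move_ptp, line_to, goto_joints, gripper_open, clamp, sleep, solve_ik, read_state, snapshot, camera_info, IKError, close_job, recognise, masks_of, spot_point gives the robot as it stands. Calls block until the motion is done:
- move_ptp(position, orientation): joint-space move of the TCP to a pose.
- line_to(position, rot=None, speed=0.15, until_force=None): straight line of the TCP; rot=None keeps the orientation; speed is the mean speed in m/s. With until_force (N) it stops when the force on the tool has changed by that much, and returns True; else False.
- goto_joints(angles): joint-space move.
- gripper_open() and clamp(strength=None): open the fingers fully, or close them until they stop; strength is the grip in N (None keeps the last).
- sleep(seconds).
- solve_ik(position, orientation): joint angles nearest the present ones, or None.
- read_state(): the state.
- snapshot(name): name is "scene" or "top" or "wrist"; returns (picture, depth): 400x640x3 uint8, red, green, blue; 400x640 float32, m along the optical axis (not along the pixel's ray), 0 where there is no reading.
- camera_info(name): a dict with "camera_matrix" (3x3 intrinsics, pixels), "R" (3x3) and "t" (3): a world point X has camera coordinates R X + t. Camera axes: x right, y down, z forward; pixel columns grow to the right and rows downward; lengths in m; the calibration is good to about 2 mm. A picture is of the moment at which its call begins: read the wrist's pose just before it. camera_info takes no time and is no camera call; for the wrist camera it gives the pose at the moment of the call.
A pose or a line that the arm cannot do raises IKError and nothing moves.
- close_job(): hands the job in; it is judged then, once.
Trained networks look in the newest picture that a camera, given by its name, has taken for a name from the list of things; names that differ only in an ending like _2 or _b are one class to them, and where a whole thing is asked for, a point or a joint stands for the part that bears it (a point fixed in the world has none). Each returns a list of dicts, best first, with "conf" (0 to 1); they miss things now and then, are a little off and sometimes report something else, mostly with a low value. They report only what shows in the picture. A call takes as long as a camera call. They do not tell look-alikes from the thing itself.
- recognise(target, camera): "box" ([centre column, centre row, width, height] in pixels, round what is visible of it).
- masks_of(target, camera): "region" (400x640 bool, what is visible of it) and "box" ([centre column, centre row, width, height] in pixels, round what is visible of it).
- spot_point(target, camera): "uv" ([column, row] in pixels: a listed point, or the origin of a listed thing).
The state is a dict: "clock": time; "joints": joint angles; "qvel": joint speeds; "effort": joint torques, N m; "tool_pos": TCP position; "eef_rot": TCP orientation; "force": force on the tool from outside, world axes, zero at the start; "torque": the same for the moment, N m; "grip_width": opening from 0.0 (shut) to 1.0 (fully open); "finger_force": force on a finger pad.
Only numpy, scipy, OpenCV 4.12 (cv2) and the standard library are available. Lean on these libraries where they do the work, as an engineer would, in place of code of your own. Each camera call takes 0.05 s, during which the arm holds its last target. There are 200 camera calls.

### The job

More washing powder has to go into the stock lane that holds the cartons. Press down the thumb release on that lane's sliding stop and, keeping it pressed, push the stop fully back along its toothed bar to the end stops, then let the release spring up. Leave the bottle lane's stop, the cartons, the bottles and everything else on the worktop where they stand, and do not pick anything up.

Things in the scene. Friction and masses are not known exactly. Their poses are not given: they have to be found in the camera images.
- carton_rack: Stock lane of the three washing-powder cartons: white steel tray 110 x 420 mm, screwed down. Origin: centre of its underside, on the worktop. It runs along its y axis: bookend (145 mm high) and cartons at the +y end, open end with two steel end stops at -y. Ledges 20 mm above the worktop, side fences 34 mm, toothed steel bar in the groove along the middle.
- carton_stop (a joint): Black sliding stop of the carton lane, m: grows as it slides back along the rack's -y axis; 0.18 is fully back against the end stops. Captive on its bar. The ratchet (8 mm teeth) lets it click toward the cartons (about 7 N) but not back unless the thumb release is held down; then it slides with about 1.5 N and stays where left.
- carton_release (a joint): Thumb release of the carton stop, a rocker, rad: 0 up (locked), 0.30 down at its limit. The pawl is clear of the teeth from 0.12 on; hold 0.15 to 0.28 while sliding. About 3 N on the pad starts it, 6 N holds it right down; springs up when let go. At rest it may read up to 0.12, if the pawl sits on a tooth.
- carton_pad (a point): The point to press: top of the round cross ridge (12 mm thick, 3.5 mm over the pad) of the carton stop's grey thumb pad; 45 mm above the worktop at rest (40 if the pawl sits on a tooth), 33 mm right down. It moves with the rocker, 42 mm behind (rack -y) its pin: 4.2 mm down per 0.1 rad. Pad 42 mm wide (rack x). Black cheeks ahead reach 45 mm high; the upright plate is 88 mm ahead.
- carton_lip (a point): Top middle of the upturned lip that ends the carton stop's thumb pad, 42 mm wide (rack x), 4 mm thick. Its inner face is 18 mm behind (rack -y) the ridge, its top 10 mm higher than the ridge: a fingertip that presses the ridge can bear on it to push the stop back.
- carton_plate (a point): Middle of the top edge of the carton stop's upright black plate (96 mm wide in rack x, 4 mm thick, top 127 mm above the worktop).
- bottle_rack: The other stock lane, identical in build and beside the first (165 mm between their middle lines, parallel); it holds the two blue bottles. Its origin and axes are as for the carton lane.
- bottle_pad (a point): Top of the ridge of the thumb pad of the bottle lane's stop; not to be used.
- bottle_plate (a point): Middle of the top edge of the upright plate of the bottle lane's stop.
- carton_1: Loose carton of washing powder, white with a blue band, 92 x 42 x 135 mm high, standing in the carton lane. Origin: centre of its underside, z up.
- carton_2: Loose carton of washing powder, white with a blue band, 92 x 42 x 135 mm high, standing in the carton lane. Origin: centre of its underside, z up.
- carton_3: Loose carton of washing powder, white with a blue band, 92 x 42 x 135 mm high, standing in the carton lane. Origin: centre of its underside, z up.
- bottle_1: Loose blue detergent bottle, 68 mm across, 165 mm high, standing in the bottle lane. Origin: centre of its underside, z up.
- bottle_2: Loose blue detergent bottle, 68 mm across, 165 mm high, standing in the bottle lane. Origin: centre of its underside, z up.
- refill: Loose full carton like the others, waiting on the worktop beside the open ends of the lanes. Origin: centre of its underside.
- spray: Loose white spray bottle, 68 mm across, 210 mm high, on the worktop. Origin: centre of its underside.
- stain_stick: Loose small stain stick, white with a green cap, 32 mm across, 92 mm high, standing on the worktop in the 55 mm gap between the lanes. Origin: centre of its underside.
- brush: Loose scrubbing brush, 120 x 42 x 40 mm, on the worktop near the robot. Origin: centre of its underside.
- dosing_cup: Loose white dosing cup, 62 mm across, 52 mm high, near the robot. Origin: centre of its underside.
- lint_roller: Loose lint roller lying beyond the lanes, 48 mm thick, 216 mm long. Origin: under the middle of the paper roll.
Not all that is in view belongs to the job. Leave any purple look-alike of the carton_3 alone. What is shaped like the carton_1 but orange is not meant.

How it is judged (in metres and radians):
On the way, in this order (a step that is already met when the one before it is completed fails the run):
1. the carton stop's thumb release is pressed down so that the pawl is clear of the teeth (value of joint carton_release above 0.15 rad), for 0.1 s.
2. the carton stop is pushed fully back, within 6 mm of the end stops (value of joint carton_stop above 0.174 m), for 0.1 s.
At the end, for the whole second after the job is handed in: The carton lane's stop stands within 6 mm of its end stops with the release sprung back up (below 0.10 rad); the three cartons and two bottles stand upright within 20 mm of their starting places; the bottle lane's stop is within 10 mm of where it was (value of joint carton_stop above 0.174 m and value of joint carton_release below 0.1 rad and angle between each of carton_1, carton_2, carton_3, bottle_1, bottle_2's own z axis and vertical below 0.1 rad and not (distance of carton_1 from where it was at the start of the episode above 0.02 m) and not (distance of carton_2 from where it was at the start of the episode above 0.02 m) and not (distance of carton_3 from where it was at the start of the episode above 0.02 m) and not (distance of bottle_1 from where it was at the start of the episode above 0.02 m) and not (distance of bottle_2 from where it was at the start of the episode above 0.02 m) and not (distance of bottle_plate from where it was at the start of the episode above 0.01 m)); the robot touches nothing.
It fails at once if a carton or bottle in a lane is shifted more than 30 mm, lifted or tipped (distance of any of carton_1, carton_2, carton_3, bottle_1, bottle_2 from where it was at the start of the episode above 0.03 m or angle between any of carton_1, carton_2, carton_3, bottle_1, bottle_2's own z axis and vertical above 0.35 rad).
It fails at once if the bottle lane's stop is moved more than 10 mm (distance of bottle_plate from where it was at the start of the episode above 0.01 m).
It fails at once if anything else on the worktop is shifted more than 30 mm or lifted (distance of any of refill, spray, stain_stick, brush, dosing_cup, lint_roller from where it was at the start of the episode above 0.03 m).
It also fails if it takes over 35 s, if anything falls off the work surface, if the arm or the gripper's body presses on something with over 40 N, if the wrist force passes 120 N, or if a joint passes its speed limit or range.

## Working session

There is one attempt and no reset: what is moved stays moved. The work goes in short steps, each a Python script; the robot and the scene stay as the last script left them, time stands still between calls to the robot, and variables do not carry over. Pictures are saved under pics/ and viewed, at most 10 in all, crops included, and the job is handed in when it is done.

```bash
mkdir -p pics; cat > h.py <<'E'
import numpy as np, cv2
from bench import *
def px2w(cam,uv,depth,info=None,z=None):
    c=info or camera_info(cam);K=np.array(c["camera_matrix"]);R=np.array(c["R"]);t=np.array(c["t"])
    r=np.linalg.inv(K)@[uv[0],uv[1],1]
    if z is not None:
        o=-R.T@t; d=R.T@r; return o+d*(z-o[2])/d[2]
    return R.T@(r*depth-t)
def dep(D,uv):
    u,v=map(int,np.round(uv)); w=D[max(v-1,0):v+2,max(u-1,0):u+2]; w=w[w>0]; return float(np.median(w)) if len(w) else 0
E
python3 - <<'E'
from h import *
np.set_printoptions(precision=3,suppress=True)
for cam in("scene","top"):
    p,D=snapshot(cam); cv2.imwrite(f"pics/{cam}.png",p[:,:,::-1])
    for n in("carton_pad","carton_lip","carton_plate","bottle_plate","carton_rack","bottle_rack","carton_1","stain_stick","spray","refill"):
        for d in spot_point(n,cam)[:4]:
            print(cam,n,round(d["conf"],2),np.round(d["uv"]),px2w(cam,d["uv"],dep(D,d["uv"])))
print(read_state())
E
```

```text
scene carton_pad 0.82 [360. 228.] [0.641 0.037 0.058]
scene carton_pad 0.38 [413. 186.] [0.69  0.208 0.115]
scene carton_pad 0.36 [366. 168.] [0.502 0.267 0.041]
scene carton_lip 0.75 [360. 226.] [0.63  0.055 0.046]
scene carton_lip 0.59 [185. 324.] [ 0.486 -0.422  0.028]
scene carton_lip 0.52 [388. 191.] [0.651 0.14  0.123]
scene carton_plate 0.81 [388. 189.] [0.649 0.143 0.127]
scene bottle_plate 0.81 [336. 160.] [0.378 0.285 0.002]
scene bottle_plate 0.32 [377. 223.] [0.655 0.097 0.039]
scene carton_rack 0.75 [379. 221.] [0.652 0.111 0.033]
scene bottle_rack 0.93 [334. 198.] [0.507 0.1   0.04 ]
scene carton_1 0.93 [393. 204.] [0.672 0.139 0.087]
scene carton_1 0.8 [411. 186.] [0.689 0.196 0.122]
scene carton_1 0.8 [406. 196.] [0.681 0.195 0.083]
scene carton_1 0.7 [323. 155.] [0.358 0.241 0.038]
scene spray 0.58 [261. 370.] [ 0.714 -0.41   0.078]
scene refill 0.83 [187. 324.] [ 0.489 -0.417  0.025]
top carton_pad 0.75 [307. 179.] [0.634 0.058 0.044]
top carton_pad 0.63 [305. 230.] [0.47  0.066 0.042]
top carton_lip 0.8 [315. 179.] [0.635 0.033 0.048]
top carton_plate 0.76 [278. 17
[... 555 characters left out ...]
ray 0.83 [440. 167.] [ 0.666 -0.362  0.088]
top spray 0.6 [281. 204.] [0.549 0.14  0.089]
top spray 0.31 [236. 224.] [0.484 0.273 0.13 ]
top refill 0.7 [450. 229.] [ 0.469 -0.377  0.137]
{'clock': 1.1, 'joints': array([69.202, 12.427, 92.442,  0.001, 75.134, -6.432]), 'qvel': array([ 0.071,  0.01 ,  0.02 ,  0.09 , -0.032,  0.072]), 'effort': array([  0.   , -39.69 , -30.426,  -0.   ,   0.001,  -0.   ]), 'tool_pos': array([0.155, 0.605, 0.231]), 'eef_rot': array([[-0.969,  0.248, -0.   ],
       [ 0.248,  0.969, -0.   ],
       [ 0.   , -0.   , -1.   ]]), 'force': array([-0.175, -0.484,  0.504]), 'torque': array([-0.017, -0.064,  0.002]), 'finger_force': 0.0, 'grip_width': 0.9942304685827554}
```

View pics/scene.png

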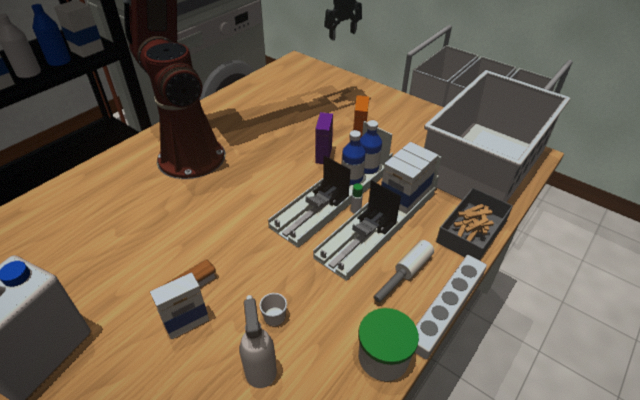

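View pics/top.png

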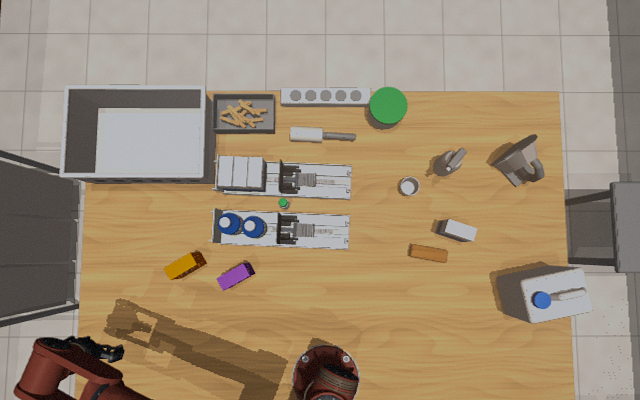

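Scene view: carton lane is the far one, and its stop's plate is near (385,205). In the top view its pad is at about (308,179), with the rack axis nearly along world y. Next, a close look with the wrist camera.

```bash
python3 - <<'E'
from h import *
np.set_printoptions(precision=3,suppress=True)
s=read_state(); line_to([.155,.605,.40],speed=.3)
R=np.array([[0,1,0],[1,0,0],[0,0,-1.]])  # tool y along world x
for Rr in (R,R@np.diag([-1,-1,1])): print(solve_ik([.634,.02,.30],Rr))
q=solve_ik([.634,.02,.38],R); 
if abs(q[5])>120: R=R@np.diag([-1,-1,1])
move_ptp([.634,.02,.38],R); line_to([.634,.02,.28],speed=.2)
clamp(20); sleep(.3)
info=camera_info("wrist"); p,D=snapshot("wrist"); cv2.imwrite("pics/w1.png",p[:,:,::-1]); np.savez("w1",p=p,D=D,**{k:np.array(info[k]) for k in("camera_matrix","R","t")})
print(read_state()["tool_pos"],read_state()["clock"],read_state()["force"], "cam",-np.array(info["R"]).T@info["t"])
for n in("carton_pad","carton_lip","carton_plate"):
    for d in spot_point(n,"wrist")[:3]:
        print(n,round(d["conf"],2),np.round(d["uv"]),px2w("wrist",d["uv"],dep(D,d["uv"]),info))
E
```

```text
[-4.529 10.926 86.837 -0.    82.238 -4.529]
None
[0.634 0.02  0.28 ] 6.25 [0.029 0.098 0.032] cam [0.633 0.093 0.422]
carton_pad 0.72 [327.  33.] [0.64  0.142 0.125]
carton_pad 0.65 [324. 134.] [0.64  0.055 0.045]
carton_pad 0.51 [181.  59.] [0.489 0.132 0.033]
carton_lip 0.66 [319. 154.] [0.635 0.028 0.012]
carton_lip 0.33 [329.  30.] [0.642 0.144 0.127]
carton_plate 0.67 [333.  33.] [0.645 0.142 0.127]
carton_plate 0.52 [322. 153.] [0.638 0.037 0.059]
```

View pics/w1.png

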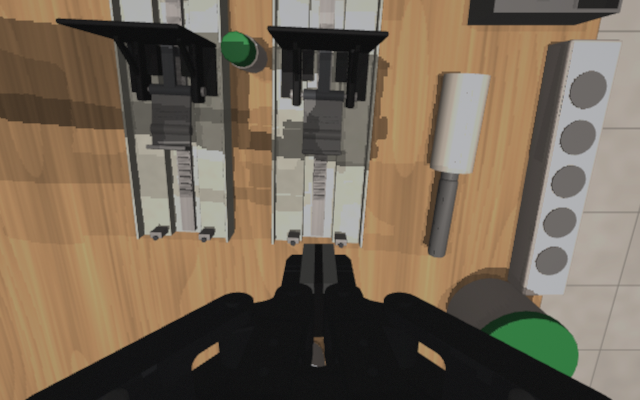

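Wrist view: the carton stop's pad is at about (322,135), with its lip at (322,155), plate top at (328,33), end stops at (293,238) and (341,238). I'll measure the axis and the ridge/lip profile from depth.

```bash
python3 - <<'E'
from h import *
np.set_printoptions(precision=4,suppress=True,linewidth=150)
f=np.load("w1.npz");D=f["D"];K,R,t=f["camera_matrix"],f["R"],f["t"]
v,u=np.mgrid[:400,:640]
P=((np.stack([u,v,np.ones_like(u)],-1)@np.linalg.inv(K).T)*D[...,None]-t)@R
ok=(D>0)&(v<245)
X,Y,Z=[P[...,i] for i in range(3)]
m=ok&(X>.55)&(X<.73)&(Z>.120)&(Z<.135)&(Y<.2)&(Y>.08)
print("plate",m.sum(),P[m].min(0),P[m].max(0),np.polyfit(X[m],Y[m],1))
# rack edges: per y bin, x extent of z>.012 band
ys=[];e=[]
for y in np.arange(-.06,.04,.01):
    k=ok&(abs(Y-y)<.005)&(X>.55)&(X<.74)&(Z>.027)&(Z<.042)
    x=X[k]; l=x[x<.61]; r=x[x>.66]
    if len(l)and len(r): ys.append(y); e.append((np.median(l),np.median(r)))
e=np.array(e); print(np.c_[ys,e,e.mean(1)],np.polyfit(ys,e.mean(1),1))
for y in np.arange(.0,.11,.003):
    k=ok&(abs(Y-y)<.0016)&(abs(X-.640)<.015)
    if k.any(): print(round(y,3),k.sum(),np.percentile(Z[k],[10,50,90]))
k=ok&(Z>.052)&(Z<.064)&(Y<.05)&(Y>.0)&(abs(X-.64)<.04); print("lip",k.sum(),P[k].min(0),P[k].max(0),P[k].mean(0))
k=ok&(Z>.0)&(Y<-.05)&(Y>-.1)&(abs(X-.64)<.05)&(Z>.036);print("ends",P[k].mean(0),P[k].min(0),P[k].max(0))
E
```

```text
plate 805 [0.594  0.1397 0.12  ] [0.6888 0.1475 0.129 ] [-0.0422  0.1703]
[[-0.06    0.5788  0.6869  0.6329]
 [-0.05    0.5793  0.6875  0.6334]
 [-0.04    0.5797  0.6875  0.6336]
 [-0.03    0.5801  0.6882  0.6341]
 [-0.02    0.5804  0.6888  0.6346]
 [-0.01    0.5808  0.6887  0.6347]
 [ 0.      0.5812  0.6893  0.6353]
 [ 0.01    0.5815  0.69    0.6358]
 [ 0.02    0.5818  0.69    0.6359]
 [ 0.03    0.5823  0.6905  0.6364]] [0.0386 0.6352]
0.0 62 [0.0034 0.0098 0.0154]
0.003 67 [0.0037 0.0115 0.0157]
0.006 59 [0.0029 0.012  0.0144]
0.009 75 [0.003  0.0109 0.0152]
0.012 60 [0.0035 0.011  0.0132]
0.015 57 [0.0034 0.0122 0.0149]
0.018 72 [0.0033 0.011  0.0155]
0.021 48 [0.0032 0.0114 0.0139]
0.024 71 [0.0029 0.0116 0.0156]
0.027 31 [0.0108 0.0121 0.0134]
0.03 2 [0.2829 0.2834 0.2839]
0.033 67 [0.1912 0.2845 0.2857]
0.036 75 [0.0454 0.0585 0.0595]
0.039 123 [0.044  0.0457 0.0592]
0.042 81 [0.0434 0.044  0.045 ]
0.045 80 [0.0426 0.0436 0.0448]
0.048 81 [0.0422 0.0431 0.0439]
0.051 57 [0.0431 0.0441 0.0455]
0.054 80 [0.0441 0.0452 0.0462]
0.057 80 [0.0436 0.0447 0.0458]
0.06 81 [0.0401 0.0419 0.0435]
0.063 81 [0.0392 0.0404 0.0413]
0.066 81 [0.0385 0.0397 0.0406]
0.069 81 [0.0386 0.0399 0.0409]
0.072 85 [0.0377 0.0386 0.0396]
0.075 81 [0.0378 0.0388 0.0399]
0.078 81 [0.0365 0.0375 0.0386]
0.081 81 [0.0359 0.0369 0.038 ]
0.084 81 [0.0353 0.0364 0.0373]
0.087 81 [0.035  0.0358 0.0369]
0.09 81 [0.0345 0.0356 0.0367]
0.093 84 [0.0356 0.0369 0.0382]
0.096 112 [0.0367 0.0375 0.0387]
0.099 89 [0.0358 0.037  0.0384]
0.102 80 [0.0036 0.0355 0.0373]
0.105 77 [0.0029 0.0117 0.037 ]
0.108 77 [0.0033 0.0113 0.0375]
lip 150 [0.6165 0.0343 0.053 ] [0.657  0.0405 0.061 ] [0.637  0.0376 0.0584]
ends [ 0.6316 -0.0724  0.0398] [ 0.5973 -0.0776  0.0362] [ 0.6675 -0.0675  0.0437]
```

```bash
python3 - <<'E'
from h import *
np.set_printoptions(precision=4,suppress=True)
def st(l): s=read_state(); print(l,s["clock"],s["tool_pos"],s["force"])
a=np.arctan(.0386);s,c=np.sin(a),np.cos(a)
R=np.array([[s,c,0],[c,-s,0],[0,0,-1.]])
xc=lambda y:.6352+.0386*y+.0001
y=.052
line_to([xc(y),y,.12],rot=R,speed=.12); line_to([xc(y),y,.055],speed=.06); st("above")
hit=line_to([xc(y),y,.036],speed=.015,until_force=2); st(("contact",hit))
if hit and read_state()["tool_pos"][2]<.048: line_to([xc(y),y,.036],speed=.015); sleep(.2); st("pressed")
p,D=snapshot("wrist"); cv2.imwrite("pics/w2.png",p[:,:,::-1])
E
```

```text
above 9.1417 [0.6379 0.052  0.0557] [-0.0491 -0.33    0.0836]
('contact', True) 9.8917 [0.6372 0.0517 0.0446] [ 0.3285 -0.6091  3.3324]
pressed 10.7833 [0.6373 0.052  0.0361] [-0.8245 -1.5475  4.5124]
```

View pics/w2.png

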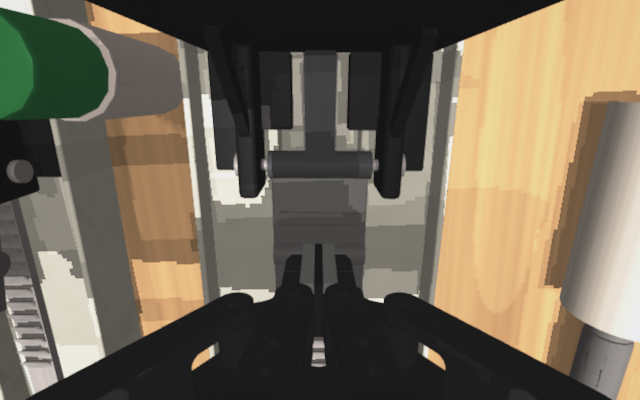

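Contact came at z = 44.6 mm, as expected for the ridge. The picture shows the shut fingers on the pad, centred at about (319,250). Release force is 4.5 N, consistent with about 0.21 rad. Now I'll push.

```bash
python3 - <<'E'
from h import *
np.set_printoptions(precision=4,suppress=True)
def st(l): s=read_state(); print(l,s["clock"],s["tool_pos"],s["force"])
xc=lambda y:.6352+.0386*y+.0001
y=.052-.165
hit=line_to([xc(y),y,.036],speed=.035,until_force=8); st(hit)
p,D=snapshot("wrist"); cv2.imwrite("pics/w3.png",p[:,:,::-1])
E
```

```text
True 14.95 [ 0.6325 -0.1078  0.0367] [-0.4438  0.5824  4.0406]
```

View pics/w3.png

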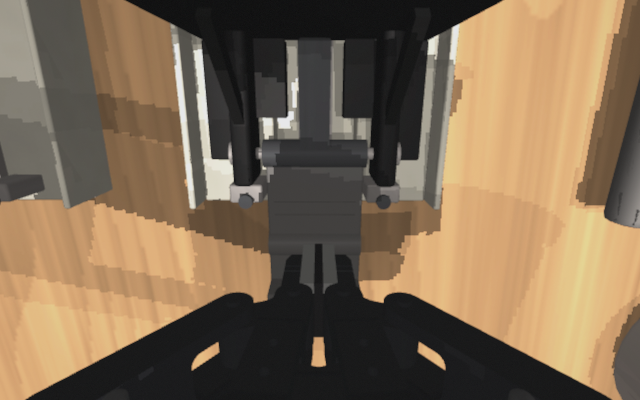

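The cheeks are now at the end stops, (245,192) and (384,192), but the force has relaxed. I'll give one more gentle push to seat it, then lift straight off.

```bash
python3 - <<'E'
from h import *
np.set_printoptions(precision=4,suppress=True)
def st(l): s=read_state(); print(l,s["clock"],s["tool_pos"],s["force"])
xc=lambda y:.6352+.0386*y+.0001
y=-.1078-.008
hit=line_to([xc(y),y,.036],speed=.01,until_force=7); st(hit)
sleep(.3); st("hold")
q=read_state()["tool_pos"]
line_to([q[0],q[1],.075],speed=.04); line_to([q[0],q[1],.28],speed=.2)
line_to([.629,-.13,.28],speed=.2); st("up")
info=camera_info("wrist"); p,D=snapshot("wrist"); cv2.imwrite("pics/w4.png",p[:,:,::-1])
K,Rc,t=[np.array(info[k]) for k in("camera_matrix","R","t")]
v,u=np.mgrid[:400,:640]
P=((np.stack([u,v,np.ones_like(u)],-1)@np.linalg.inv(K).T)*D[...,None]-t)@Rc
X,Y,Z=[P[...,i] for i in range(3)]; ok=(D>0)&(v<245)
m=ok&(abs(X-.635)<.06)&(Z>.12)&(Z<.135)&(Y<.1); print("plate",P[m].mean(0))
k=ok&(abs(X-.631)<.015)&(Y<-.08)&(Y>-.15)
for y in np.arange(-.135,-.09,.004):
    j=k&(abs(Y-y)<.002)&(Z<.1); print(round(y,3),np.median(Z[j]) if j.any() else None)
E
```

```text
True 15.45 [ 0.6325 -0.1078  0.0367] [0.4292 0.4629 3.5462]
hold 15.75 [ 0.6326 -0.1078  0.0369] [-0.8646  1.0562  4.0852]
up 18.2917 [ 0.6281 -0.1304  0.278 ] [-0.91   -0.016  -0.1182]
plate [ 0.6348 -0.0099  0.1257]
-0.135 -0.00044756451706914565
-0.131 -0.00021481998177073295
-0.127 -0.00011419346803021847
-0.123 None
-0.119 0.045571522793296064
-0.115 0.05788069299574283
-0.111 0.04417058010937572
-0.107 0.043470459907693965
-0.103 0.043437383456765434
-0.099 0.045264435236201765
-0.095 0.043994472711942276
-0.091 0.04059090309118033
```

View pics/w4.png

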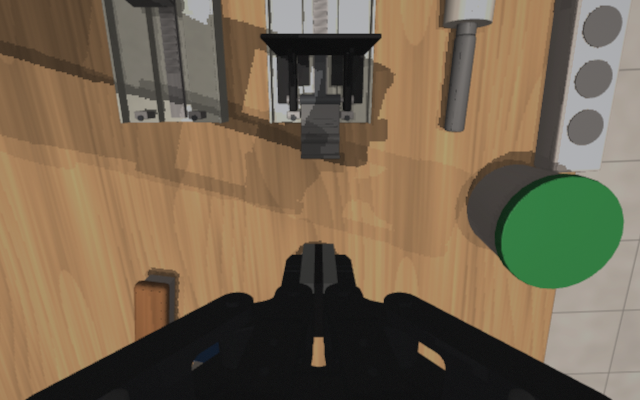

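```bash
python3 - <<'E'
from h import *
a=cv2.imread("pics/w3.png")[130:230,170:460]; a=cv2.resize(a,(780,269),interpolation=cv2.INTER_CUBIC)
p,_=snapshot("top"); b=cv2.resize(p[120:260,160:440,::-1],(780,330)) 
cv2.imwrite("pics/c.png",np.vstack([a,b]))
E
```

```text
(no output)
```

View pics/c.png

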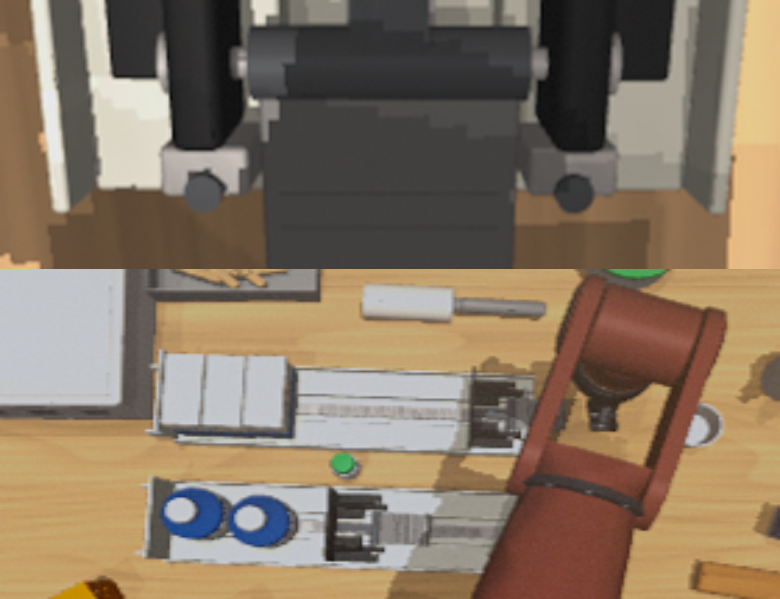

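The cheeks bear on the end-stop blocks. The cartons, bottles and bottle stop are where they were, and the pad has sprung back to 45 mm. Handing in.

```bash
python3 -c "
from bench import *
print(close_job())"
```

```text
the job is handed in; nothing more can be done
None
```

The carton lane's stop is fully back against its end stops with the thumb release sprung up, nothing else visibly moved in the final pictures, and the job is handed in; no verdict came back.

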